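# Open the vent valve one turn and lock it

## Robot

A 6-joint arm with a two-finger parallel gripper is mounted at the origin on a cart in front of the work surface, level with it; the furniture and walls round the work are solid. World frame = base frame: x ahead of the robot, y to its left, z up, the work surface at z = 0. Lengths are in m, angles in rad, forces in N, time in s.
With the tool pointing down it reaches from about 0.35 to 0.975 m from the base axis. Payload 4.9 kg.
Tool frame: the origin (TCP) lies between the finger pads; the fingertips stand 22 mm ahead of it and the grasp point (between the pads) lies 3 mm ahead of it; z points along the fingers, y is the line along which they close (so a half turn about z gives the same grasp; the last joint's range is limited). The gripper opens to 85 mm and grips with 20 to 120 N. Pads are 22 mm wide; open, the fingers measure 114 mm over their backs; the gripper's body (76 mm by 85 mm) begins 54 mm behind the grasp point. The pads swing forward as they close: fully open they stand 13 mm farther back than shut.
Start: joints at [-1.419, 0.053, 1.613, -0, 1.476, -0.119], TCP at [0.167, -0.602, 0.253] pointing down, gripper open.
Joint ranges: [-3.01, 3.01], [-1.01, 2.22], [0.06, 2.58], [-1.02, 4.17], [0.09, 2.62], [-3.14, 3.14]. Speed limits (rad/s): [2.57, 2.57, 3.14, 3.14, 3.14, 3.14].

## Interface

Orientations are given as a unit quaternion [w, x, y, z].
In Python, from plant import state, grab_frame, get_calibration, job_done, recognise, regions_of gives the robot as it stands.
- The arm moves only by the tool apply_moves, never from a script. Its argument "targets" is a list of rows, each an object with "translation": the shift along the tool's x, y, z normalised to -1 to 1, where 1 is 100 mm, a list of three; "twist": the turn about the tool's z normalised to -1 to 1, where 1 is 0.1 rad; "hand": the opening, from 0 (shut) to 1 (fully open). A call has 1 to 8 rows; each row shifts and turns the commanded pose from where the row before left it, along the tool's axes as they then stand; what a row does not reach is not made up. A row lasts 1/10 s, in which the tool goes at most 50 mm and 8.59 degrees, less where a joint would pass 70% of its speed; a pose out of reach is approached as far as the arm can. A call with a number of a shift or a turn outside -1 to 1 is refused whole. A call with a gripper value outside its range is refused whole. The fingers move at their own pace and stop on an object; the grip force is fixed at half the most. Time passes only in rows, so rows that do not move let the fingers close. It gives the time, the measured TCP pose, the force, the opening and the grip force at its end, in the units of the state.
- state(): the state, without advancing time (a new reading comes with each control period).
- grab_frame(name): name is "side" or "top"; returns the picture (480x640x3 uint8, red, green, blue); there is no depth.
- get_calibration(name): a dict with "camera_matrix" (3x3 intrinsics, pixels), "pose" (4x4, takes a point from camera to world coordinates). Camera axes: x right, y up, looking along -z (the intrinsics and any distortion apply to the point x, -y, -z); pixel columns grow to the right and rows downward; lengths in m; the calibration is good to about 2 mm. A picture is of the moment at which its call begins. get_calibration takes no time and is no camera call.
- job_done(): hands the job in; it is judged then, once.
Trained networks look in the newest picture that a camera, given by its name, has taken for a name from the list of things; names that differ only in an ending like _2 or _b are one class to them, and where a whole thing is asked for, a point or a joint stands for the part that bears it (a point fixed in the world has none). Each returns a list of dicts, best first, with "score" (0 to 1); they miss things now and then, are a little off and sometimes report something else, mostly with a low value. They report only what shows in the picture. A call takes as long as a camera call.
- recognise(camera, query): "point" ([x, y, z] in m, in world coordinates, good to about 4 mm: the middle of the surface that is visible of it).
- regions_of(camera, query): "pixels" (480x640 bool, what is visible of it).
The state is a dict: "time": time; "joint_pos": joint angles; "joint_vel": joint speeds; "joint_efforts": joint torques, N m; "tool_pos": TCP position; "tool_rot": TCP orientation; "contact_force": force on the tool from outside, world axes, zero at the start; "ft_torque": the same for the moment, N m; "gripper_width": opening from 0.0 (shut) to 1.0 (fully open); "grasp_force": force on a finger pad.
Only numpy, scipy, OpenCV 4.12 (cv2) and the standard library are available. Lean on these libraries where they do the work, as an engineer would, in place of code of your own. Each camera call takes 0.05 s, during which the arm holds its last target. There are 200 camera calls.

## Task

Open the vent valve by exactly one full turn: push its red hand wheel round by the upright black handle, anticlockwise seen from above, until the handle is back where it started. Then press the yellow lock pin beside the wheel fully down and move clear. Only push and press: do not grip the handle, never press the pin before the turn is complete, and leave the other things on the bench where they are.

Things in the scene. Friction and masses are not known exactly. Their poses are not given: they have to be found in the camera images.
- valve_wheel (a joint): turn of the red three-spoke hand wheel about its vertical axis, rad, growing anticlockwise seen from above; starts anywhere from 0 to 3; it can turn from -0.5 to 13. It drags a little: about 3 to 5 N at the handle turns it, and it stays where it is left. Wheel outer radius 73 mm, rim 13 mm thick
- wheel_axis (a point): centre of the hand wheel, on its vertical axis at mid-height of the rim (80 mm above the bench); the rim and spokes reach up to 7 mm above this point, the hub nut 14 mm. The valve's round grey base flange below it has radius 90 mm and twelve white scale marks, 30 degrees apart. A tall green tester (0.33 m high, front face at x = 0.645, y from -0.25 to 0.09) stands fixed behind: come over the wheel from the robot's side, not across the tester
- wheel_handle (a point): centre of the upright round black handle that stands on one spoke of the wheel, 60 mm from the axis; diameter 20 mm, its upright grip runs from 20 mm below this point to 20 mm above it (90 to 130 mm above the bench); it goes round with the wheel, is free all round, and spins loosely about its own axis
- pin_top (a point): middle of the top face of the yellow mushroom-headed lock pin, 27 mm across, in its own blue post on the valve base 125 mm from the wheel's axis; 97 mm above the bench when up; it slides straight down
- lock_pin (a joint): how far the lock pin is pressed, m: 0 up, 0.012 fully down on its stop. About 4 N moves it; it stays where it is left
- fitting: brass hex pipe fitting standing upright, 19x22x35 mm, loose, near the valve; origin under its middle; leave alone
- nozzle: steel injector nozzle holder lying behind the valve, 23x112x20 mm, long along its y, loose; origin under its middle; leave alone
- caliper: caliper lying left of the valve, 67x230x13 mm, long along its y, loose; origin under its middle; leave alone
- tape_roll: red and white tape roll lying flat, 54 mm across, 16 mm high, loose; leave alone
- marker: black and blue felt marker lying at the front left, 14x127x14 mm, loose; leave alone
- oil_bottle: small black oil bottle with a green spout, 44 mm across, 152 mm high, standing at the back left, loose; leave alone

How it is judged:
On the way, in this order (a step that is already met when the one before it is completed fails the run):
1. the handle is pushed round to the far side of its circle, the lock pin still up (distance of wheel_handle from where it was at the start of the episode above 0.1 m and value of joint lock_pin below 0.004 m).
2. the wheel has made one full anticlockwise turn, the handle is back within 12 mm of its start, the lock pin still up (distance of wheel_handle from where it was at the start of the episode below 0.012 m and value of joint valve_wheel between 5 and 11 rad and value of joint lock_pin below 0.004 m), for 0.2 s.
At the end, for the whole second after the job is handed in: the wheel stands exactly one anticlockwise turn on from its start, at rest, with the handle within 12 mm of where it was, and the lock pin is pressed down at least 10 of its 12 mm (distance of wheel_handle from where it was at the start of the episode below 0.012 m and value of joint valve_wheel between 5 and 11 rad and velocity of joint valve_wheel between -0.05 and 0.05 rad/s and value of joint lock_pin above 0.01 m); the robot touches nothing.
It fails at once if the lock pin is pressed while the handle is away from its starting place (value of joint lock_pin above 0.006 m and distance of wheel_handle from where it was at the start of the episode above 0.025 m).
It fails at once if the wheel or its handle is gripped or forced (more than 30 N) (contact force between the fingers and valve_wheel above 30 N).
It fails at once if one of the other things on the bench is moved by more than 15 mm or lifted (distance of any of fitting, nozzle, caliper, tape_roll, marker, oil_bottle from where it was at the start of the episode above 0.015 m).
It also fails if it takes over 64 s, if anything falls off the work surface, if the arm or the gripper's body presses on something with over 40 N, if the wrist force passes 120 N, or if a joint passes its speed limit or range.

## Working session

There is one attempt and no reset: what is moved stays moved. The work goes in short steps, Python scripts to look and compute and a tool call to move; the robot and the scene stay as the last step left them, time stands still between calls to the robot, and variables do not carry over. Pictures are saved under pics/ and viewed, at most 10 in all, crops included, and the job is handed in when it is done.

Besides the shell and the picture viewer there is one more tool, called after ">>>" as name(argument=value, ...) on one line, values as JSON. apply_moves: Moves the arm, as the interface text tells. Its arguments: {"type":"object","properties":{"targets":{"type":"array"}},"required":["targets"]}

```bash
mkdir -p pics; python3 - <<'E'
from plant import *
import cv2,numpy as np
s=state();print(s)
for c in("top","side"):
    im=grab_frame(c);cv2.imwrite(f"pics/{c}0.png",im[:,:,::-1])
    for q in("wheel_handle","wheel_axis","pin_top","valve_wheel","lock_pin","fitting"):
        try:
            print(c,q,[(np.round(r["point"],4),round(r["score"],2)) for r in recognise(c,q)][:2])
        except Exception as e: print(q,e)
    print(get_calibration(c))
E
```

```text
{'time': 0.0, 'joint_pos': array([-1.41899601e+00,  5.33455397e-02,  1.61432611e+00,  1.47676295e-05,
        1.47600411e+00, -1.18976575e-01]), 'joint_vel': array([ 0.00084546,  0.00038266,  0.00016809, -0.00106796,  0.00030192,
        0.00022026]), 'joint_efforts': array([ 5.95387755e-04, -3.93671536e+01, -3.70182252e+01, -1.80228739e-05,
        6.83413455e-03, -1.49024550e-05]), 'tool_pos': array([ 0.16710309, -0.60163273,  0.25205082]), 'tool_rot': array([-1.04153364e-03,  9.90848533e-01,  1.34974440e-01, -9.74412832e-06]), 'contact_force': array([ 0.35768607,  0.75267075, -0.09981097]), 'ft_torque': array([0.00469497, 0.02657136, 0.04525289]), 'grasp_force': 0.0, 'gripper_width': 0.9987464706863379}
top wheel_handle [(array([ 0.474 , -0.2961,  0.083 ]), 0.85)]
top wheel_axis [(array([ 0.474 , -0.2981,  0.0852]), 0.65)]
top pin_top [(array([0.4887, 0.0102, 0.0025]), 0.49), (array([0.6389, 0.1287, 0.0152]), 0.47)]
top valve_wheel [(array([ 0.4719, -0.2987,  0.0864]), 0.78), (array([ 0.5384, -0.188 ,  0.0199]), 0.4)]
top lock_pin [(array([ 0.4463, -0.1857,  0.0975]), 0.59)]
top f
[... 708 characters left out ...]
top []
side valve_wheel [(array([ 0.4777, -0.2884,  0.0841]), 0.95)]
side lock_pin [(array([ 0.4787, -0.2876,  0.083 ]), 0.72), (array([ 0.4441, -0.1779,  0.0925]), 0.59)]
side fitting [(array([ 0.5407, -0.1801,  0.0206]), 0.41), (array([ 0.4448, -0.1772,  0.0896]), 0.28)]
{'camera_matrix': array([[508.38912603,   0.        , 323.9997506 ],
       [  0.        , 508.38912603, 234.2406482 ],
       [  0.        ,   0.        ,   1.        ]]), 'pose': array([[-0.83073344,  0.27293104, -0.48517069, -0.05142909],
       [-0.55615267, -0.44450417,  0.70221809,  0.83089755],
       [-0.02400328,  0.85318502,  0.52105581,  0.69317157],
       [ 0.        ,  0.        ,  0.        ,  1.        ]])}
```

```bash
python3 - <<'E'
import cv2
t=cv2.imread("pics/top0.png");s=cv2.imread("pics/side0.png")
cv2.imwrite("pics/topc.png",cv2.resize(t[120:320,360:600],None,fx=3,fy=3,interpolation=cv2.INTER_CUBIC))
E
```

```text
(no output)
```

View pics/topc.png

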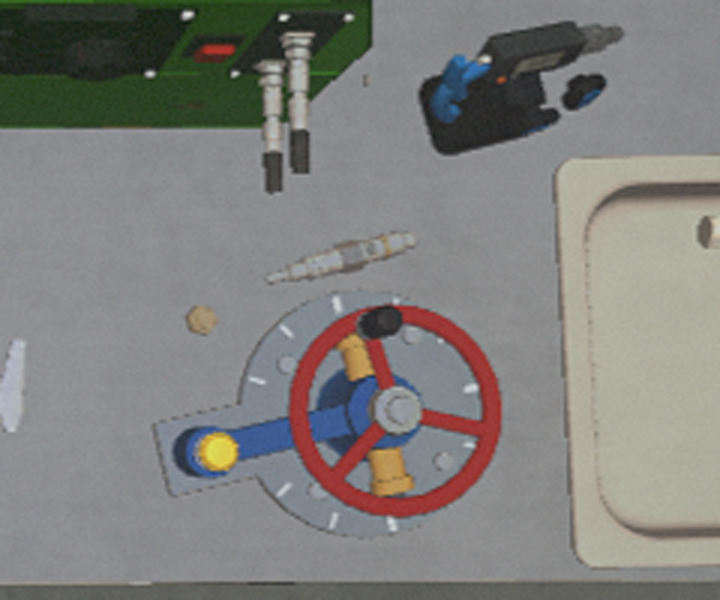

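View pics/side0.png

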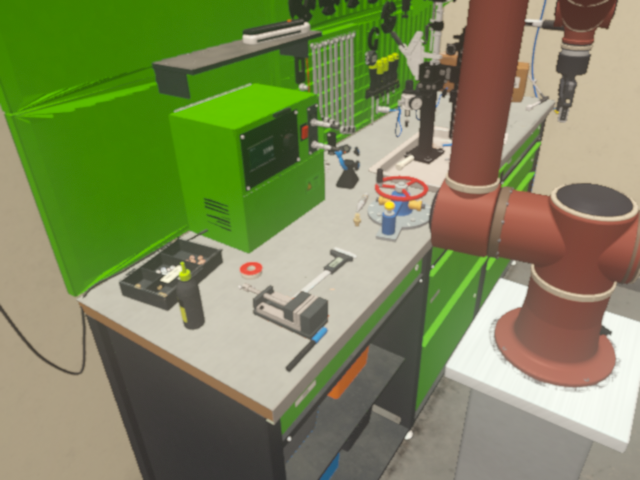

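Top crop: hub nut at about (400,408), handle top at (384,318) on the far spoke, and pin at (219,452). The side view agrees. Next I measure these precisely.

```bash
cat > h.py <<'E'
from plant import *
import cv2,numpy as np
def ray(c,uv,z):
    k=get_calibration(c);K=k["camera_matrix"];P=k["pose"]
    uv=np.atleast_2d(uv).astype(float)
    d=np.c_[(uv[:,0]-K[0,2])/K[0,0],-(uv[:,1]-K[1,2])/K[1,1],-np.ones(len(uv))]@P[:3,:3].T
    return (P[:3,3]+d*((z-P[2,3])/d[:,2])[:,None])[:,:2]
def look(im):
    h=cv2.cvtColor(im,cv2.COLOR_RGB2HSV).astype(int)
    roi=np.zeros(im.shape[:2],bool);roi[200:310,410:535]=1
    red=roi&((h[...,0]<8)|(h[...,0]>172))&(h[...,1]>140)&(h[...,2]>60)
    blk=roi&(h[...,2]<60)
    yel=roi&(abs(h[...,0]-26)<6)&(h[...,1]>170)&(h[...,2]>150)
    return red,blk,yel
def big(m):
    n,l,s,c=cv2.connectedComponentsWithStats(m.astype(np.uint8));i=1+np.argmax(s[1:,4]);return l==i,c[i],s[i]
E
python3 - <<'E'
from h import *
im=cv2.imread("pics/top0.png")[:,:,::-1].copy()
r,b,y=look(im)
rb,c,s=big(r);cnt=max(cv2.findContours(rb.astype(np.uint8),0,1)[0],key=len)
hull=cv2.convexHull(cnt)[:,0]
w=ray("top",hull,.082)
A=np.c_[2*w,np.ones(len(w))];q=np.linalg.lstsq(A,(w**2).sum(1),rcond=None)[0]
print("axis",q[:2],"R",np.sqrt(q[2]+q[0]**2+q[1]**2))
print("nut",ray("top",[493.3,256],.094))
m,c,s=big(b);print("blk",c,s);print("handle(z.13,z.11)",ray("top",c,.13),ray("top",c,.115), ray("top",[488.2,226.8],.13))
m,c,s=big(y);print("pin",c,s,ray("top",c,.097))
E
```

```text
axis [ 0.47463865 -0.30524325] R 0.07086932170638352
nut [[ 0.47480129 -0.30521458]]
blk [486.41758242 227.07692308] [480 222  14  11  91]
handle(z.13,z.11) [[ 0.52997826 -0.28124778]] [[ 0.53127526 -0.28606302]] [[ 0.53050149 -0.28471872]]
pin [431.9  269.75] [427 265  12  11  40] [[ 0.44782785 -0.18093288]]
```

View pics/top0.png

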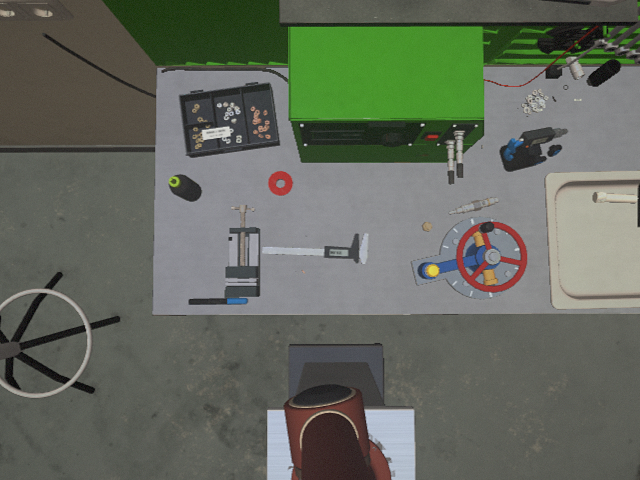

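>>> apply_moves(targets=[{"translation": [0, 0, 0], "twist": 1, "hand": 0}, {"translation": [0, 0, 0], "twist": 1, "hand": 0}, {"translation": [0, 0, 0], "twist": 0.71, "hand": 0}, {"translation": [0, 0, 0], "twist": 0, "hand": 0}])

```text
time: 1.1
tool_pos: [0.1672, -0.6022, 0.2534]
tool_rot: [0.0, 1.0, -0.0, 0.0]
contact_force: [-0.4, -0.3, -0.1]
gripper_width: 0.331
grasp_force: 0.0
```

Top view: the bench is clear between the arm and the wheel. The handle is at (488,227), the pin at (432,270), and the tall stand is off the right edge.

>>> apply_moves(targets=[{"translation": [0.25, -0.35, 0], "twist": 0, "hand": 0}, {"translation": [0.25, -0.35, 0], "twist": 0, "hand": 0}, {"translation": [0.25, -0.35, 0], "twist": 0, "hand": 0}, {"translation": [0.25, -0.35, 0], "twist": 0, "hand": 0}, {"translation": [0.25, -0.35, 0], "twist": 0, "hand": 0}, {"translation": [0.4, -0.2, 0], "twist": 0, "hand": 0}, {"translation": [0.4, -0.2, 0], "twist": 0, "hand": 0}, {"translation": [0, 0, 0], "twist": 0, "hand": 0}])

```text
time: 1.9
tool_pos: [0.3756, -0.3847, 0.2536]
tool_rot: [-0.0, 1.0, 0.004, 0.001]
contact_force: [-0.2, -0.2, -0.1]
gripper_width: -0.0
grasp_force: 0.0
```

>>> apply_moves(targets=[{"translation": [0.39, -0.15, 0], "twist": 0, "hand": 0}, {"translation": [0.39, -0.15, 0], "twist": 0, "hand": 0}, {"translation": [0.39, -0.15, 0], "twist": 0, "hand": 0}, {"translation": [0.39, -0.15, 0], "twist": 0, "hand": 0}, {"translation": [0, 0, 0.4], "twist": 0, "hand": 0}, {"translation": [0, 0, 0.4], "twist": 0, "hand": 0}, {"translation": [0, 0, 0], "twist": 0, "hand": 0}])

```text
time: 2.6
tool_pos: [0.5248, -0.325, 0.166]
tool_rot: [-0.004, 1.0, 0.0, -0.005]
contact_force: [-0.5, 1.3, -0.4]
gripper_width: -0.002
grasp_force: 0.0
```

>>> apply_moves(targets=[{"translation": [0, 0, 0], "twist": 0, "hand": 0}, {"translation": [0, 0, 0], "twist": 0, "hand": 0}])

```text
time: 2.8
tool_pos: [0.529, -0.3287, 0.1763]
tool_rot: [0.001, 1.0, -0.0, 0.002]
contact_force: [-0.1, 0.1, 0.6]
gripper_width: 0.003
grasp_force: 0.0
```

>>> apply_moves(targets=[{"translation": [0.02, -0.03, 0.2], "twist": 0, "hand": 0}, {"translation": [0, 0, 0.2], "twist": 0, "hand": 0}, {"translation": [0, 0, 0.14], "twist": 0, "hand": 0}, {"translation": [0, 0, 0], "twist": 0, "hand": 0}, {"translation": [0, 0, 0], "twist": 0, "hand": 0}])

```text
time: 3.3
tool_pos: [0.5307, -0.3249, 0.1207]
tool_rot: [0.001, 1.0, -0.0, 0.001]
contact_force: [-0.2, -0.8, 0.8]
gripper_width: 0.001
grasp_force: 0.0
```

```bash
python3 - <<'E'
from h import *
s=state();print(s["tool_pos"],s["contact_force"])
im=grab_frame("side");cv2.imwrite("pics/s1.png",cv2.resize(im[130:280,330:530],None,fx=4,fy=4,interpolation=cv2.INTER_CUBIC)[:,:,::-1])
E
```

```text
[ 0.53069073 -0.32492052  0.12066587] [-0.22785492 -0.78708564  0.82777893]
```

View pics/s1.png

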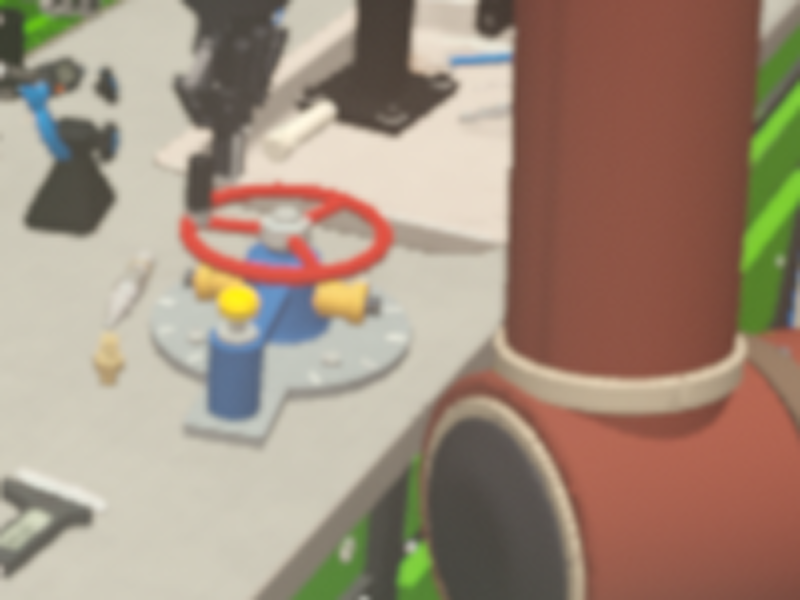

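The closed fingers are beside and behind the handle, at about (225,150) in the side crop. Next I work out the circular path.

```bash
python3 - <<'E'
import numpy as np
c=np.array([.4747,-.3052]);p=np.array([.5307,-.3249])
for k in range(1,41):
    f=-.338+.155*k;t=c+.060*np.array([np.cos(f),np.sin(f)])
    d=np.round((t-p)*10,2);p=p+d/10
    print([float(d[0]),float(-d[1])],end="\n" if k%8==0 else " ")
E
```

```text
[0.03, -0.09] [0.01, -0.09] [-0.0, -0.09] [-0.02, -0.09] [-0.04, -0.09] [-0.04, -0.08] [-0.06, -0.07] [-0.07, -0.07]
[-0.08, -0.05] [-0.08, -0.04] [-0.09, -0.02] [-0.09, -0.02] [-0.09, 0.01] [-0.09, 0.01] [-0.09, 0.03] [-0.08, 0.05]
[-0.08, 0.05] [-0.06, 0.07] [-0.06, 0.08] [-0.04, 0.08] [-0.02, 0.09] [-0.02, 0.09] [0.0, 0.09] [0.02, 0.1]
[0.03, 0.08] [0.04, 0.09] [0.05, 0.07] [0.07, 0.07] [0.07, 0.05] [0.09, 0.05] [0.08, 0.03] [0.1, 0.01]
[0.09, 0.0] [0.09, -0.01] [0.09, -0.03] [0.08, -0.04] [0.08, -0.05] [0.07, -0.07] [0.05, -0.07] [0.05, -0.08]
```

>>> apply_moves(targets=[{"translation": [0.03, -0.09, 0], "twist": 0, "hand": 0}, {"translation": [0.01, -0.09, 0], "twist": 0, "hand": 0}, {"translation": [0, -0.09, 0], "twist": 0, "hand": 0}, {"translation": [-0.02, -0.09, 0], "twist": 0, "hand": 0}, {"translation": [-0.04, -0.09, 0], "twist": 0, "hand": 0}, {"translation": [-0.04, -0.08, 0], "twist": 0, "hand": 0}, {"translation": [-0.06, -0.07, 0], "twist": 0, "hand": 0}, {"translation": [-0.07, -0.07, 0], "twist": 0, "hand": 0}])

```text
time: 4.15
tool_pos: [0.5125, -0.2571, 0.1208]
tool_rot: [0.001, 1.0, 0.0, 0.002]
contact_force: [5.3, -1.6, 1.8]
gripper_width: 0.004
grasp_force: 2.4
```

```bash
python3 - <<'E'
from h import *
s=state();print(s["tool_pos"],s["contact_force"])
im=grab_frame("side");cv2.imwrite("pics/s2.png",cv2.resize(im[130:280,330:530],None,fx=4,fy=4,interpolation=cv2.INTER_CUBIC)[:,:,::-1])
E
```

```text
[ 0.5124934  -0.25708647  0.12078844] [ 5.31934858 -1.62314857  1.78520718]
```

View pics/s2.png

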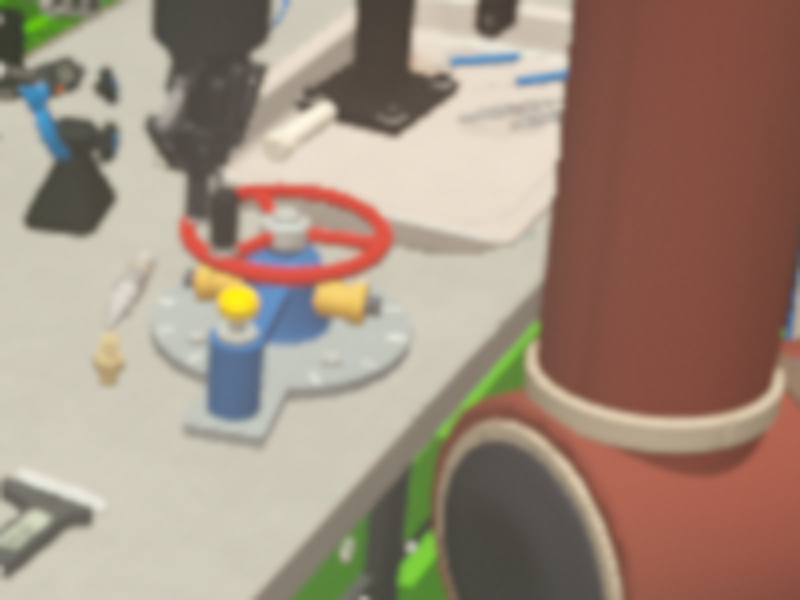

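The handle has gone round to (222,215) in the side crop with the finger behind it, and contact is about 5 N. I'll continue.

>>> apply_moves(targets=[{"translation": [-0.08, -0.05, 0], "twist": 0, "hand": 0}, {"translation": [-0.08, -0.04, 0], "twist": 0, "hand": 0}, {"translation": [-0.09, -0.02, 0], "twist": 0, "hand": 0}, {"translation": [-0.09, -0.02, 0], "twist": 0, "hand": 0}, {"translation": [-0.09, 0.01, 0], "twist": 0, "hand": 0}, {"translation": [-0.09, 0.01, 0], "twist": 0, "hand": 0}, {"translation": [-0.09, 0.03, 0], "twist": 0, "hand": 0}, {"translation": [-0.08, 0.05, 0], "twist": 0, "hand": 0}])

```text
time: 5.0
tool_pos: [0.4425, -0.2535, 0.1197]
tool_rot: [-0.001, 1.0, 0.0, 0.001]
contact_force: [5.7, 2.3, 1.6]
gripper_width: 0.002
grasp_force: 3.0
```

>>> apply_moves(targets=[{"translation": [-0.08, 0.05, 0], "twist": 0, "hand": 0}, {"translation": [-0.06, 0.07, 0], "twist": 0, "hand": 0}, {"translation": [-0.06, 0.08, 0], "twist": 0, "hand": 0}, {"translation": [-0.04, 0.08, 0], "twist": 0, "hand": 0}, {"translation": [-0.02, 0.09, 0], "twist": 0, "hand": 0}, {"translation": [-0.02, 0.09, 0], "twist": 0, "hand": 0}, {"translation": [0, 0.09, 0], "twist": 0, "hand": 0}, {"translation": [0.02, 0.1, 0], "twist": 0, "hand": 0}])

```text
time: 5.8
tool_pos: [0.4148, -0.3188, 0.1184]
tool_rot: [-0.001, 1.0, -0.0, -0.002]
contact_force: [-2.5, 4.7, 4.0]
gripper_width: -0.003
grasp_force: 2.6
```

```bash
python3 - <<'E'
from h import *
s=state();print(s["tool_pos"],s["contact_force"])
im=grab_frame("side");cv2.imwrite("pics/s3.png",cv2.resize(im[130:280,330:530],None,fx=4,fy=4,interpolation=cv2.INTER_CUBIC)[:,:,::-1])
E
```

```text
[ 0.41480667 -0.31884286  0.11842393] [-2.52124259  4.74510348  3.96737731]
```

View pics/s3.png

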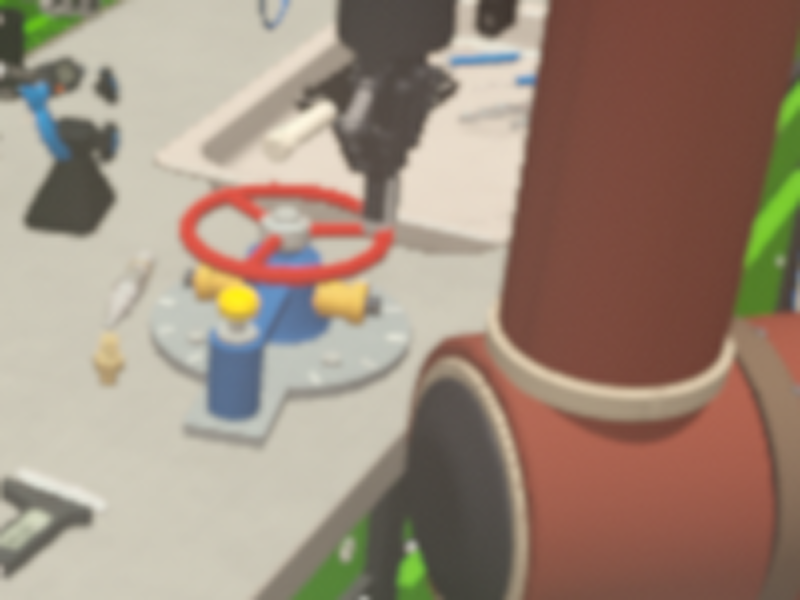

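The handle is hidden behind the finger and the bearing spoke points right at (335,230), so it is past the far side. I'll continue.

>>> apply_moves(targets=[{"translation": [0.03, 0.08, 0], "twist": 0, "hand": 0}, {"translation": [0.04, 0.09, 0], "twist": 0, "hand": 0}, {"translation": [0.05, 0.07, 0], "twist": 0, "hand": 0}, {"translation": [0.07, 0.07, 0], "twist": 0, "hand": 0}, {"translation": [0.07, 0.05, 0], "twist": 0, "hand": 0}, {"translation": [0.09, 0.05, 0], "twist": 0, "hand": 0}, {"translation": [0.08, 0.03, 0], "twist": 0, "hand": 0}, {"translation": [0.1, 0.01, 0], "twist": 0, "hand": 0}])

```text
time: 6.65
tool_pos: [0.4687, -0.3646, 0.1183]
tool_rot: [-0.0, 1.0, -0.0, -0.001]
contact_force: [-5.9, -0.0, -0.5]
gripper_width: -0.002
grasp_force: 2.8
```

>>> apply_moves(targets=[{"translation": [0.09, 0, 0], "twist": 0, "hand": 0}, {"translation": [0.09, -0.01, 0], "twist": 0, "hand": 0}, {"translation": [0.09, -0.03, 0], "twist": 0, "hand": 0}, {"translation": [0.08, -0.04, 0], "twist": 0, "hand": 0}, {"translation": [0.08, -0.05, 0], "twist": 0, "hand": 0}, {"translation": [0.07, -0.07, 0], "twist": 0, "hand": 0}, {"translation": [0.05, -0.07, 0], "twist": 0, "hand": 0}, {"translation": [0, 0, 0], "twist": 0, "hand": 0}])

```text
time: 7.45
tool_pos: [0.5254, -0.3374, 0.1192]
tool_rot: [0.001, 1.0, 0.0, 0.001]
contact_force: [-0.5, -0.5, -0.9]
gripper_width: 0.0
grasp_force: 0.3
```

```bash
python3 - <<'E'
from h import *
s=state();print(s["tool_pos"],s["contact_force"])
d=s["tool_pos"][:2]-[.4747,-.3052];print(np.hypot(*d),np.arctan2(d[1],d[0]))
im=grab_frame("side")[130:280,330:530];t=grab_frame("top")[170:320,400:600]
a=np.vstack([im,t]);cv2.imwrite("pics/s4.png",cv2.resize(np.hstack([im,t]),None,fx=2,fy=2,interpolation=cv2.INTER_CUBIC)[:,:,::-1])
E
```

```text
[ 0.52539844 -0.33741365  0.11921959] [-0.48442031 -0.48873235 -0.92472745]
0.060067055472972634 -0.5660410472209033
```

View pics/s4.png

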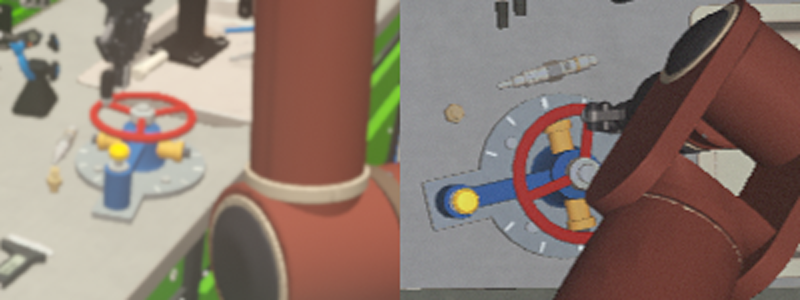

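The side view shows the handle behind the fingers. In the top view one spoke points up at (587,130) and another runs lower left to (530,195), so the wheel is a little short. I'll measure the wheel angle from the visible spokes.

```bash
cat >> h.py <<'E'
def proj(c,p):
    k=get_calibration(c);K=k["camera_matrix"];P=k["pose"]
    q=(p-P[:3,3])@P[:3,:3]
    return np.stack([K[0,0]*q[...,0]/-q[...,2]+K[0,2],-K[1,1]*q[...,1]/-q[...,2]+K[1,2]],-1).astype(np.float32)
def prof(im):
    a=np.radians(np.arange(-60,300,1.));r=np.linspace(.030,.055,12)
    A,R=np.meshgrid(a,r,indexing="ij")
    uv=proj("top",np.stack([.4747+R*np.cos(A),-.3052+R*np.sin(A),np.full_like(A,.083)],-1))
    s=cv2.remap(np.ascontiguousarray(im).astype(np.float32),uv[...,0],uv[...,1],cv2.INTER_LINEAR)
    return np.degrees(a),np.clip(s[...,0]-np.maximum(s[...,1],s[...,2])-50,0,60).mean(1)
def spokes(im):
    a,p=prof(im);out=[]
    for i in range(12,len(a)-12):
        if p[i]>12 and p[i]==p[i-12:i+13].max():
            w=p[i-9:i+10];out.append((round(float((a[i-9:i+10]*w).sum()/w.sum()),1),round(float(p[i]))))
    return out
E
python3 - <<'E'
from h import *
print(spokes(cv2.imread("pics/top0.png")[:,:,::-1]))
print(spokes(grab_frame("top")))
E
```

```text
[(17.0, 39), (136.5, 52), (257.3, 52)]
[(-5.9, 43), (112.2, 59)]
```

>>> apply_moves(targets=[{"translation": [0.03, -0.05, 0], "twist": 0, "hand": 0}, {"translation": [0.02, -0.06, 0], "twist": 0, "hand": 0}, {"translation": [0.02, -0.06, 0], "twist": 0, "hand": 0}, {"translation": [0.01, -0.03, 0], "twist": 0, "hand": 0}, {"translation": [0, 0, 0], "twist": 0, "hand": 0}, {"translation": [0, 0, 0], "twist": 0, "hand": 0}])

```text
time: 8.2
tool_pos: [0.5324, -0.3165, 0.1193]
tool_rot: [-0.001, 1.0, 0.0, 0.0]
contact_force: [0.6, 0.2, 0.0]
gripper_width: -0.002
grasp_force: 0.1
```

```bash
python3 - <<'E'
from h import *
s=state();d=s["tool_pos"][:2]-[.4747,-.3052];print(s["contact_force"],np.hypot(*d),np.degrees(np.arctan2(d[1],d[0])))
print(spokes(grab_frame("top")))
E
```

```text
[0.58508407 0.16010083 0.04476056] 0.058829270649438374 -11.073728984237533
[(13.5, 45), (132.8, 48)]
```

>>> apply_moves(targets=[{"translation": [0, -0.02, 0], "twist": 0, "hand": 0}, {"translation": [0, -0.02, 0], "twist": 0, "hand": 0}, {"translation": [0, 0, 0], "twist": 0, "hand": 0}, {"translation": [0, 0, 0], "twist": 0, "hand": 0}, {"translation": [0, 0, 0], "twist": 0, "hand": 0}])

```text
time: 8.75
tool_pos: [0.5321, -0.3132, 0.1191]
tool_rot: [-0.0, 1.0, -0.0, -0.0]
contact_force: [-0.6, -1.4, -0.4]
gripper_width: -0.002
grasp_force: 1.0
```

```bash
python3 - <<'E'
from h import *
s=state();print(s["tool_pos"],s["contact_force"])
print(spokes(grab_frame("top")))
E
```

```text
[ 0.53210647 -0.31319759  0.119149  ] [-0.62473724 -1.41346297 -0.37106116]
[(16.6, 45), (136.1, 36)]
```

The wheel is back to within half a degree of its start. Now I back off, lift, and move over to the pin.

>>> apply_moves(targets=[{"translation": [0, 0.1, 0], "twist": 0, "hand": 0}, {"translation": [0, 0, -0.3], "twist": 0, "hand": 0}, {"translation": [0, 0, -0.4], "twist": 0, "hand": 0}, {"translation": [0, 0, 0], "twist": 0, "hand": 0}, {"translation": [-0.21, -0.35, 0], "twist": 0, "hand": 0}, {"translation": [-0.21, -0.35, 0], "twist": 0, "hand": 0}, {"translation": [-0.21, -0.35, 0], "twist": 0, "hand": 0}, {"translation": [-0.21, -0.35, 0], "twist": 0, "hand": 0}])

```text
time: 9.6
tool_pos: [0.4473, -0.1821, 0.1887]
tool_rot: [-0.001, 1.0, -0.0, -0.0]
contact_force: [0.6, 0.9, 0.7]
gripper_width: 0.001
grasp_force: 0.0
```

>>> apply_moves(targets=[{"translation": [0, 0, 0], "twist": 0, "hand": 0}, {"translation": [0, 0, 0], "twist": 0, "hand": 0}, {"translation": [0, 0, 0], "twist": 0, "hand": 0}])

```text
time: 9.9
tool_pos: [0.4489, -0.184, 0.1897]
tool_rot: [0.0, 1.0, -0.0, 0.0]
contact_force: [-0.3, 0.1, 1.3]
gripper_width: -0.002
grasp_force: 0.0
```

```bash
python3 - <<'E'
from h import *
im=grab_frame("top");print(spokes(im))
t=im[170:320,400:600];s=grab_frame("side")[130:280,330:530]
cv2.imwrite("pics/s5.png",cv2.resize(np.hstack([s,t]),None,fx=2,fy=2,interpolation=cv2.INTER_CUBIC)[:,:,::-1])
E
```

```text
[]
```

View pics/s5.png

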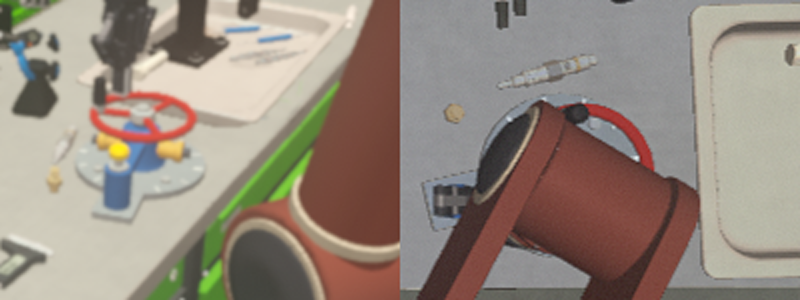

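>>> apply_moves(targets=[{"translation": [-0.02, -0.02, 0.2], "twist": 0, "hand": 0}, {"translation": [0, 0, 0.2], "twist": 0, "hand": 0}, {"translation": [0, 0, 0.2], "twist": 0, "hand": 0}, {"translation": [0, 0, 0], "twist": 0, "hand": 0}, {"translation": [0, 0, 0], "twist": 0, "hand": 0}])

```text
time: 10.5
tool_pos: [0.4465, -0.1818, 0.1294]
tool_rot: [-0.0, 1.0, -0.0, -0.0]
contact_force: [0.1, 0.1, 0.1]
gripper_width: 0.004
grasp_force: 0.0
```

The handle is back at its start, (576,114) in the top panel, and the gripper is above the pin. Now I press down gently.

>>> apply_moves(targets=[{"translation": [0, 0, 0.05], "twist": 0, "hand": 0}, {"translation": [0, 0, 0.05], "twist": 0, "hand": 0}, {"translation": [0, 0, 0.05], "twist": 0, "hand": 0}, {"translation": [0, 0, 0.03], "twist": 0, "hand": 0}, {"translation": [0, 0, 0.03], "twist": 0, "hand": 0}, {"translation": [0, 0, 0], "twist": 0, "hand": 0}, {"translation": [0, 0, 0], "twist": 0, "hand": 0}])

```text
time: 11.2
tool_pos: [0.4465, -0.1814, 0.1085]
tool_rot: [0.0, 1.0, -0.0, 0.0]
contact_force: [0.8, -0.3, 3.3]
gripper_width: 0.005
grasp_force: 1.2
```

>>> apply_moves(targets=[{"translation": [0, 0, 0.01], "twist": 0, "hand": 0}, {"translation": [0, 0, 0.01], "twist": 0, "hand": 0}, {"translation": [0, 0, 0], "twist": 0, "hand": 0}, {"translation": [0, 0, 0], "twist": 0, "hand": 0}])

```text
time: 11.6
tool_pos: [0.4465, -0.1814, 0.1067]
tool_rot: [0.0, 1.0, -0.0, 0.0]
contact_force: [1.1, -1.0, 6.1]
gripper_width: -0.002
grasp_force: 2.5
```

>>> apply_moves(targets=[{"translation": [0, 0, 0.01], "twist": 0, "hand": 0}, {"translation": [0, 0, 0.01], "twist": 0, "hand": 0}, {"translation": [0, 0, 0], "twist": 0, "hand": 0}, {"translation": [0, 0, 0], "twist": 0, "hand": 0}])

```text
time: 12.0
tool_pos: [0.4467, -0.1816, 0.1065]
tool_rot: [0.0, 1.0, -0.0, -0.0]
contact_force: [-4.2, 1.6, 15.1]
gripper_width: -0.002
grasp_force: 7.6
```

The force is rising without further motion, so the pin is on its stop. I retract.

>>> apply_moves(targets=[{"translation": [0, 0, -0.1], "twist": 0, "hand": 0}, {"translation": [0, 0, -0.3], "twist": 0, "hand": 0}, {"translation": [0, 0, -0.4], "twist": 0, "hand": 0}, {"translation": [0, 0, -0.4], "twist": 0, "hand": 0}, {"translation": [0, -0.4, 0], "twist": 0, "hand": 0}, {"translation": [0, -0.4, 0], "twist": 0, "hand": 0}, {"translation": [0, -0.4, 0], "twist": 0, "hand": 0}, {"translation": [0, -0.4, 0], "twist": 0, "hand": 0}])

```text
time: 12.8
tool_pos: [0.4451, -0.0197, 0.2232]
tool_rot: [-0.0, 1.0, -0.0, -0.001]
contact_force: [0.5, 0.6, 0.1]
gripper_width: -0.001
grasp_force: 0.0
```

>>> apply_moves(targets=[{"translation": [0, -0.4, 0], "twist": 0, "hand": 0}, {"translation": [0, -0.3, 0], "twist": 0, "hand": 0}, {"translation": [0, 0, 0], "twist": 0, "hand": 0}, {"translation": [0, 0, 0], "twist": 0, "hand": 0}, {"translation": [0, 0, 0], "twist": 0, "hand": 0}])

```text
time: 13.3
tool_pos: [0.4459, 0.0481, 0.2236]
tool_rot: [0.0, 1.0, -0.0, -0.001]
contact_force: [-0.1, 0.2, 0.2]
gripper_width: 0.001
grasp_force: 0.0
```

```bash
python3 - <<'E'
from h import *
im=grab_frame("top");print(spokes(im))
r,b,y=look(im);print(big(b)[1:],big(y)[1:])
t=im[170:320,400:600];s=grab_frame("side")[130:280,330:530]
cv2.imwrite("pics/s6.png",cv2.resize(np.hstack([s,t]),None,fx=2,fy=2,interpolation=cv2.INTER_CUBIC)[:,:,::-1])
E
```

```text
[(16.3, 41), (135.9, 55), (256.5, 55)]
(array([486.72619048, 226.96428571]), array([481, 222,  13,  10,  84], dtype=int32)) (array([429.5       , 267.83333333]), array([426, 265,  11,  10,  24], dtype=int32))
```

View pics/s6.png

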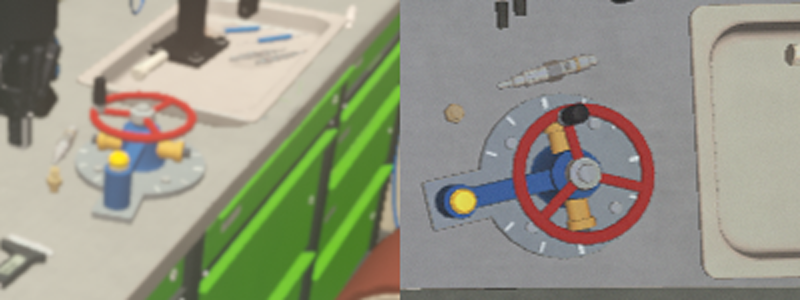

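The pin head now sits on its post at (119,160), the handle is back at its start at (574,114), and the fitting and nozzle have not moved. I'm handing in.

```bash
python3 -c "
from plant import *
print(job_done())"
```

```text
the job is handed in; nothing more can be done
None
```

I turned the wheel one full anticlockwise turn, with the handle back about half a degree from its start. The lock pin is pressed onto its stop, the arm is clear, and the job is handed in; no verdict was returned.

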